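# Emboss a key fob in the bench press

### The job

Push the press's tray fully home under the platen with your fingertips, then press the platen down by the rubber finger pad on its corner until the black pointer stands level with the red tab on the scale, without running past the tab. Keep it there for about a second, then take your finger away so the platen springs fully up again, with the tray still home. Pick nothing up, keep off the pointer and the red tab, and leave the loose tools and supplies where they are.

Things in the scene. Friction and masses are not known exactly. Their poses are not given: they have to be found in the camera images.
- press: Green embossing press, fixed; base 185 x 250 x 18 mm, 240 mm tall. Origin under the base's centre, on the table; its x points away from the robot (yaw to 0.3 rad either way), y left. A grey platen (122 x 150 x 12 mm) tilts about a pin along x, 85 mm to +y and 75 mm up, reaching to -y over the tray. The scale, a white quadrant facing +x with a 30 mm wide rim on top, stands at the pin's far end.
- tray_push (a point): Centre of the robot-side (-x of the press) face of the tray's upright brown push plate: 90 mm wide along the press's y, 10 thick; its top is 22 mm above, its lower edge 30 mm below this point; two small screw heads 28 mm to either side. Push along the press's +x. When home this point is 115 mm to -x and 10 mm to -y of the press origin, 50 mm up, 54 mm in front of the platen's edge.
- tray (a joint): How far the tray stands out towards the robot, m. 0 = fully home against its rear stop; it starts 0.03 to 0.065 out. It slides with about 2 N of friction and stays where it is left. It carries a 45 x 50 x 4 mm key fob, taped down.
- pad_top (a point): Centre of the top of the black ribbed rubber finger pad, 40 x 40 mm, on an ear at the platen's corner nearest the robot and farthest (-y) from the pin, 187 mm from it. About 117 mm above the table with the platen up. Pressed 20 to 32 mm down it reaches the tab (drifting 4 mm to -y); it springs back. Force 2 to 4 N at first, 8 to 14 N at the tab; from 15 mm down a sprung die on the fob adds to it.
- platen (a joint): Tilt of the platen, rad. 0 = fully up (at rest, on its upper stop, held by springs), grows as the pad is pressed, 0.2 at the lower stop. 1 mm at the pad is about 0.0053 rad.
- pointer (a joint): Angle of the black pointer on the scale, rad: 0 at rest, always 5 times the platen's tilt (geared), growing as the pad is pressed. At rest the pointer leans 0.5 rad from upright to the press's -y side; it swings towards +y. 1 mm at the pad moves it about 0.027 rad.
- pointer_tip (a point): Tip of the black pointer, a 5 mm wide blade over the front (+x) half of the scale's rim, 121 mm from the pointer's pivot; 1 mm at the pad moves it about 3.2 mm along the rim. The pivot lies 85 mm to +y of the press origin, 105 mm above the table.
- mark (a joint): Where the red depth tab is clamped on the scale, rad, in the same measure as the pointer: the pointer is level with the middle of the tab when joint pointer equals joint mark. Somewhere from 0.55 to 0.85. Must not be moved.
- mark_tab (a point): Centre of the red depth tab, a block 16 mm wide along the rim, 14 mm along x, on the rear (robot-side) half of the scale's rim, just behind the path of the pointer's tip. Its own y axis runs along the rim in the pointer's direction of travel.
- mallet: Loose: white-headed mallet standing on its head, 68 mm across, 207 mm tall, to the right (-y) of the press. Origin at its foot.
- spare_stamp: Loose: spare brass stamp 30 x 36 mm with a dark wooden handle upward, 96 mm tall, beside the press. Origin at its foot.
- spool_red: Loose: spool of red thread, 40 mm across, 60 mm tall, standing beside the press. Origin at its foot.
- spool_yellow: Loose: spool of yellow thread, 40 mm across, 60 mm tall, standing beside the press. Origin at its foot.
- rivet_tin: Loose: round tin of rivets, 58 mm across, 32 mm tall, beside the press. Origin at its foot.
- slicker: Loose: turned wooden edge slicker standing upright, 36 mm across, 88 mm tall, beside the press. Origin at its foot.
- screwdriver: Loose: screwdriver with a yellow handle, 190 mm long, lying on the table to the right of the robot. Origin under its middle.
Not all that is in view belongs to the job. What is meant by the mallet is not yellow, and is the larger of those in its own colour. Leave any blue look-alike of the spool_red alone.

How it is judged:
By the outcome, as a careful person would: the job done as asked, in the order asked, and still so for the second after the job is handed in, with the robot touching nothing.
It also fails if it takes over 45 s, if anything falls off the work surface, if the arm or the gripper's body presses on something with over 40 N, if the wrist force passes 120 N, or if a joint passes its speed limit or range.

### The arm

A 7-joint arm with a two-finger parallel gripper is mounted at the origin on the work surface. World frame = base frame: x ahead of the robot, y to its left, z up, the work surface at z = 0. Lengths are in m, angles in rad, forces in N, time in s.
With the tool pointing down it reaches from about 0.425 to 0.875 m from the base axis. Payload 8.4 kg.
Tool frame: the origin (TCP) lies at the very end of the fingers, on their centre line; the grasp point (between the pads) lies 19 mm behind it; y points along the fingers, x is the direction in which the jaws open and shut, and the axes are right-handed (so a half turn about y gives the same grasp; the last joint's range is limited). The gripper opens to 85 mm and grips with 20 to 120 N. Pads are 22 mm wide; open, the fingers measure 114 mm over their backs; the gripper's body (76 mm by 85 mm) begins 54 mm behind the grasp point. The pads swing forward as they close: fully open they stand 13 mm farther back than shut.
Start: joints at [-1.415, 0.333, 0.04, 1.465, -0.013, 1.343, -0.059], TCP at [0.164, 0.629, 0.231] pointing down, gripper open.
Joint ranges: [-2.58, 2.58], [-0.38, 2.09], [-1.3, 1.39], [0.25, 2.4], [-1.5, 4.64], [0.08, 2.09], [-2.65, 2.65]. Speed limits (rad/s): [2.22, 2.22, 2.79, 2.79, 3.14, 3.14, 3.14].

### API

Orientations are given as a rotation vector (axis times angle).
In Python, from cell import * gives the robot as it stands. The module is installed in compiled form; this text tells all that it offers.
- The arm moves only by the tool play_rows, never from a script. Its arguments are lists of equal length, an entry for each row: "gripper": the closure, from -1 (fully open) to 1 (shut), so that 0 is half open; "translation": the shift along the tool's x, y, z in cm, a list of three; "rot": the turn, a rotation vector about the tool's x, y, z in rad, a list of three. A call has 1 to 20 rows; each row shifts and turns the commanded pose from where the row before left it, along the tool's axes as they then stand; what a row does not reach is not made up. A row lasts 1/8 s, in which the tool goes at most 62.5 mm and 10.7 degrees, less where a joint would pass 70% of its speed; a pose out of reach is approached as far as the arm can. A call with a gripper value outside its range is refused whole. The fingers move at their own pace and stop on an object; the grip force is fixed at half the most. Time passes only in rows, so rows that do not move let the fingers close. It gives the time, the measured TCP pose, the force and the opening at its end, in the units of the state.
- get_obs(): the state, without advancing time (a new reading comes with each control period).
- capture(name): name is "side" or "top"; returns a dict with "img" (400x640x3 uint8, blue, green, red), "z_map" (400x640 float32, m along the optical axis (not along the pixel's ray), 0 where there is no reading), "fx", "fy", "cx", "cy" (pixels), "rvec" (rotation vector, rad) and "tvec" (3), from world to camera coordinates, as OpenCV has them. Camera axes: x right, y down, z forward; pixel columns grow to the right and rows downward; lengths in m; the calibration is good to about 2 mm. A picture is of the moment at which its call begins.
- finish_job(): hands the job in, once; it reports no verdict.
Trained networks look in a picture, given as the dict that the camera call returned (one of the last four; its "shot" number tells which), for a name from the list of things; names that differ only in an ending like _2 or _b are one class to them, and where a whole thing is asked for, a point or a joint stands for the part that bears it (a point fixed in the world has none). Each returns a list of dicts, best first, with "confidence" (0 to 1); they miss things now and then, are a little off and sometimes report something else, mostly with a low value. They report only what shows in the picture. A call takes as long as a camera call. They do not tell look-alikes from the thing itself.
- masks_of(picture, query): "region" (400x640 bool, what is visible of it) and "point" ([row, column] as shares, 0 to 1, of the picture: columns of its width, rows of its height, amid what is visible of it).
- tip_of(picture, query): "point" ([row, column] as shares, 0 to 1, of the picture: columns of its width, rows of its height: a listed point, or the origin of a listed thing).
The state is a dict: "time_s": time; "q": joint angles; "joint_velocities": joint speeds; "tau": joint torques, N m; "tool_pos": TCP position; "eef_rot": TCP orientation; "ft_force": force on the tool from outside, world axes, zero at the start; "moment": the same for the moment, N m; "gripper_width": finger opening in m.
Only numpy, scipy, OpenCV 4.12 (cv2) and the standard library are available. Lean on these libraries where they do the work, as an engineer would, in place of code of your own. Each camera call takes 0.05 s, during which the arm holds its last target.

## Working session

There is one attempt and no reset: what is moved stays moved. The work goes in short steps, Python scripts to look and compute and a tool call to move; the robot and the scene stay as the last step left them, time stands still between calls to the robot, and variables do not carry over. Pictures are saved under pics/ and viewed, and the job is handed in when it is done.

Besides the shell and the picture viewer there is one more tool, called after "Emit:" as a command line: name --argument value ..., lists and objects as JSON in quotes. play_rows: Moves the arm, as the interface text tells. Its arguments: {"type":"object","properties":{"gripper":{"type":"array","items":{"type":"number"}},"translation":{"type":"array","items":{"type":"array","items":{"type":"number"}}},"rot":{"type":"array","items":{"type":"array","items":{"type":"number"}}}},"required":["gripper","translation","rot"]}

```bash
mkdir -p pics; cat > h.py <<'E'
from cell import *
import numpy as np, cv2
from scipy.spatial.transform import Rotation as R
def unproj(p,rc,z=None):
    r,c=rc[0]*400,rc[1]*640
    if z is None:
        ri,ci=int(r),int(c); w=p["z_map"][max(ri-2,0):ri+3,max(ci-2,0):ci+3]; w=w[w>0]; z=np.median(w) if len(w) else np.nan
    pc=np.array([(c-p["cx"])/p["fx"]*z,(r-p["cy"])/p["fy"]*z,z])
    M=cv2.Rodrigues(np.array(p["rvec"],float))[0]
    return M.T@(pc-np.array(p["tvec"]).ravel())
def proj(p,X):
    K=np.array([[p["fx"],0,p["cx"]],[0,p["fy"],p["cy"]],[0,0,1.]])
    return cv2.projectPoints(np.atleast_2d(np.array(X,float)),np.array(p["rvec"],float),np.array(p["tvec"],float),K,None)[0][:,0]
E
python3 - <<'E'
from h import *
np.set_printoptions(precision=4,suppress=True)
o=get_obs();print(o["time_s"],o["tool_pos"],o["eef_rot"],o["gripper_width"],o["ft_force"])
for n in("side","top"):
    p=capture(n);cv2.imwrite(f"pics/{n}0.png",p["img"])
    M=cv2.Rodrigues(np.array(p["rvec"],float))[0];print(n,"campos",-M.T@np.array(p["tvec"]).ravel(),"fwd",M[2],p["fx"])
    for q in("press","tray_push","pad_top","pointer_tip","mark_tab","mallet"):
        for d in tip_of(p,q)[:3]:
            print(q,round(d["confidence"],2),np.array(d["point"])*[400,640],unproj(p,d["point"]))
print(get_obs()["time_s"])
E
```

```text
0.0 [0.1638 0.6286 0.2304] [-1.3201 -1.0186  1.0206] 0.08546515199832003 [ 0.1821 -0.2988  0.3389]
side campos [0.196 0.84  1.147] fwd [ 0.2483 -0.6482 -0.7199] 515.638197220362
tray_push 0.7 [233.68  319.488] [ 0.5258 -0.0083  0.0684]
pad_top 0.58 [180.92  295.104] [ 0.6464 -0.1332  0.1159]
mark_tab 0.5 [185.08  214.592] [0.7845 0.0571 0.2295]
mallet 0.94 [195.6   368.576] [ 0.4512 -0.2343  0.0252]
mallet 0.62 [221.    355.712] [ 0.456  -0.12    0.0284]
mallet 0.55 [197.08  402.368] [ 0.3531 -0.2619  0.0259]
top campos [ 0.2784 -0.0573  1.3673] fwd [ 0.2155 -0.007  -0.9765] 441.73695959638565
press 0.96 [159.68  301.312] [ 0.6841 -0.0374  0.0932]
press 0.48 [205.    357.696] [ 0.5433 -0.2006  0.0556]
tray_push 0.76 [215.32  297.792] [ 0.5209 -0.0179  0.0588]
pad_top 0.55 [166.    330.816] [ 0.6526 -0.1237  0.1158]
pointer_tip 0.53 [112.48  298.496] [ 0.7883 -0.0379  0.2038]
mark_tab 0.48 [108.8   265.024] [0.7989 0.0548 0.2167]
mark_tab 0.33 [218.4   295.104] [ 0.5219 -0.0073  0.0029]
mallet 0.92 [234.28  380.928] [ 0.4469 -0.259   0.0817]
mallet 0.78 [265.88  389.376] [ 0.3546 -0.2763  0.0758]
mallet 0.75 [232.92  340.224] [ 0.455  -0.1392  0.0992]
0.7
```

View pics/side0.png

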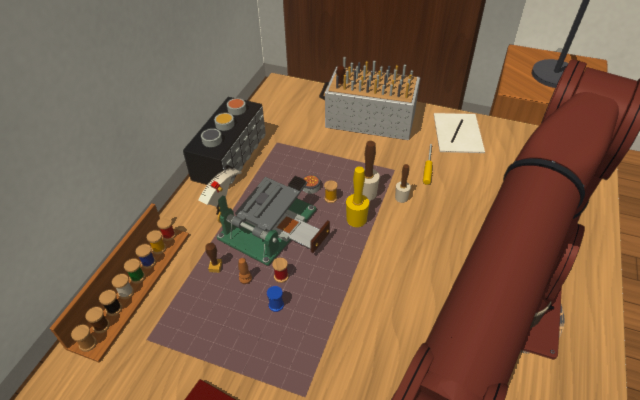

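View pics/top0.png

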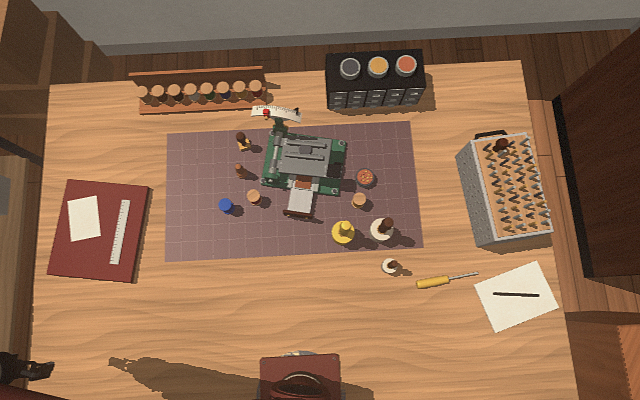

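```bash
python3 - <<'E'
from h import *
np.set_printoptions(precision=4,suppress=True)
for n,(r0,r1,c0,c1) in dict(side=(130,290,170,420),top=(90,260,220,410)).items():
    p=capture(n);np.savez(f"{n}1.npz",**{k:np.array(v) for k,v in p.items()})
    cv2.imwrite(f"pics/{n}1.png",cv2.resize(p["img"][r0:r1,c0:c1],None,fx=3.2,fy=3.2,interpolation=cv2.INTER_CUBIC))
    ms={}
    for q in("press","platen","tray","pad_top","mark_tab","pointer"):
        for d in masks_of(p,q)[:2]:
            m=d["region"];ok=m&(p["z_map"]>0);rr,cc=np.nonzero(ok)
            z=p["z_map"][ok];pc=np.c_[(cc+.5-p["cx"])/p["fx"]*z,(rr+.5-p["cy"])/p["fy"]*z,z]
            M=cv2.Rodrigues(np.array(p["rvec"],float))[0];W=(pc-np.array(p["tvec"]).ravel())@M
            print(n,q,round(d["confidence"],2),m.sum(),np.array(d["point"])*[400,640],"med",np.median(W,0),"lo",np.percentile(W,3,axis=0),"hi",np.percentile(W,97,axis=0))
            np.save(f"pts_{n}_{q}_{round(d['confidence']*100)}.npy",W)
E
```

```text
side press 0.8 6715 [217.92  263.232] med [0.6831 0.0023 0.0805] lo [ 0.5286 -0.1323  0.012 ] hi [0.805  0.0831 0.2177]
side platen 0.74 2307 [202.4   265.088] med [ 0.6884 -0.0371  0.0957] lo [ 0.6264 -0.1329  0.0785] hi [0.7607 0.0488 0.1169]
side platen 0.38 6 [165.   227.52] med [ 0.7946 -0.031   0.2129] lo [ 0.7879 -0.0365  0.2056] hi [ 0.7974 -0.0286  0.2184]
side tray 0.77 1079 [230.28 305.92] med [ 0.5828 -0.0253  0.0305] lo [ 0.5159 -0.0657  0.0238] hi [0.6597 0.0258 0.0718]
side tray 0.43 245 [270.8   242.816] med [0.6719 0.1648 0.0449] lo [0.6626 0.1511 0.0084] hi [0.6876 0.1714 0.0873]
side pad_top 0.66 2162 [203.12  266.816] med [ 0.688  -0.0407  0.0965] lo [ 0.6267 -0.1322  0.0807] hi [0.7575 0.0456 0.1168]
side mark_tab 0.52 69 [185.88  218.368] med [0.7797 0.0562 0.2242] lo [0.7694 0.0447 0.2122] hi [0.7916 0.0614 0.2329]
side pointer 0.45 247 [271.8   240.832] med [0.6717 0.1651 0.039 ] lo [0.662  0.1502 0.0056] hi [0.688  0.1718 0.0868]
top press 0.95 5792 [160.    295.168] med [ 0.679  -0.0287  0.0843] lo [ 0.5366 -0.1578  0.0126] hi [0.7978 0.074  0.219 ]
top platen 0.83 2193 [155.2   306.496] med [ 0.6882 -0.0524  0.0978] lo [ 0.627  -0.1373  0.0814] hi [0.7559 0.0357 0.1177]
top platen 0.38 5842 [161.6   297.472] med [ 0.6793 -0.0273  0.0844] lo [ 0.5352 -0.1561  0.0125] hi [0.8001 0.0761 0.219 ]
top tray 0.68 970 [194.08  302.272] med [ 0.5809 -0.0317  0.0301] lo [ 0.5166 -0.0679  0.0239] hi [0.6442 0.0106 0.0719]
top pad_top 0.58 2182 [154.    304.384] med [ 0.687  -0.0544  0.0979] lo [ 0.6274 -0.1393  0.0819] hi [0.7554 0.0358 0.1177]
top pad_top 0.49 275 [178.    365.888] med [ 0.635  -0.2346  0.0291] lo [ 0.6094 -0.2596  0.0219] hi [ 0.6631 -0.2101  0.0344]
top pointer 0.25 997 [195.92 301.12] med [ 0.5811 -0.0303  0.0301] lo [ 0.5166 -0.0675  0.0235] hi [0.6454 0.0118 0.0719]
```

```bash
ls *.npy
```

```text
pts_side_mark_tab_52.npy
pts_side_pad_top_66.npy
pts_side_platen_38.npy
pts_side_platen_74.npy
pts_side_pointer_45.npy
pts_side_press_80.npy
pts_side_tray_43.npy
pts_side_tray_77.npy
pts_top_pad_top_49.npy
pts_top_pad_top_58.npy
pts_top_platen_38.npy
pts_top_platen_83.npy
pts_top_pointer_25.npy
pts_top_press_95.npy
pts_top_tray_68.npy
```

View pics/side1.png

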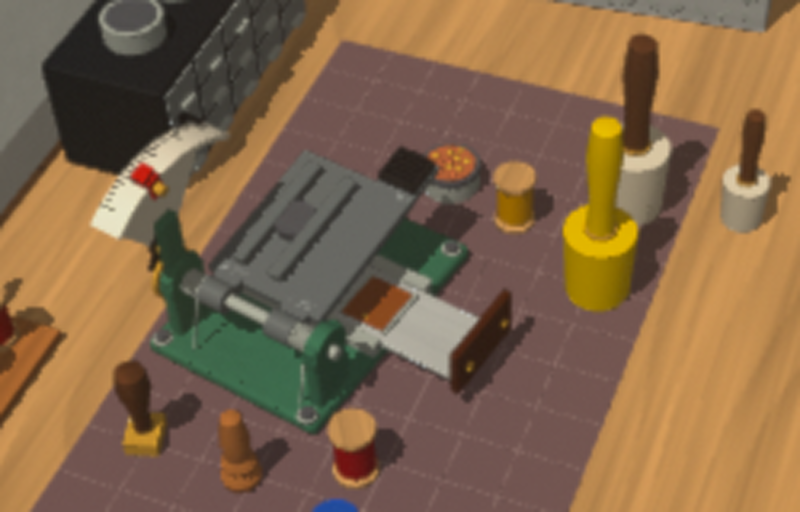

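View pics/top1.png

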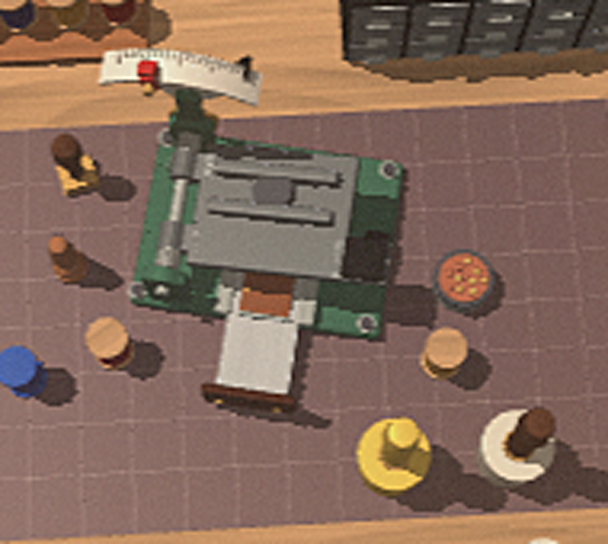

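```bash
python3 - <<'E'
from h import *
np.set_printoptions(precision=4,suppress=True)
def cloud(n):
    p=dict(np.load(f"{n}1.npz"));z=p["z_map"];rr,cc=np.nonzero(z>0);zz=z[rr,cc]
    pc=np.c_[(cc+.5-p["cx"])/p["fx"]*zz,(rr+.5-p["cy"])/p["fy"]*zz,zz]
    M=cv2.Rodrigues(p["rvec"].astype(float))[0]
    return (pc-p["tvec"].ravel())@M, p["img"][rr,cc].astype(int)
for n in("side","top"):
    W,C=cloud(n)
    box=(W[:,0]>.45)&(W[:,0]<.86)&(W[:,1]>-.22)&(W[:,1]<.14)
    W,C=W[box],C[box]
    g=(C[:,1]>C[:,2]*1.4)&(C[:,1]>C[:,0]*1.1)&(abs(W[:,2]-.018)<.006)
    r=cv2.minAreaRect(W[g][:,:2].astype(np.float32));print(n,"base",g.sum(),r, "z",np.median(W[g][:,2]))
    t=np.concatenate([np.load(f"pts_{n}_tray_{77 if n=='side' else 68}.npy")])
    t=t[(t[:,2]>.06)];u,s,v=np.linalg.svd(t[:,:2]-t[:,:2].mean(0));print("plate",len(t),t.mean(0),"dir",np.arctan2(v[0,1],v[0,0]),"lo hi",t.min(0),t.max(0))
    pl=np.load(f"pts_{n}_platen_{74 if n=='side' else 83}.npy")
    pl=pl[(pl[:,2]>.075)];r=cv2.minAreaRect(pl[:,:2].astype(np.float32));print("platen",r)
    dk=(C.max(1)<50)&(W[:,2]>.105)&(W[:,2]<.13)&(W[:,1]<-.08);d=W[dk]
    print("pad",dk.sum(),d.mean(0),np.median(d,0),cv2.minAreaRect(d[:,:2].astype(np.float32)))
    rd=(C[:,2]>120)&(C[:,1]<60)&(W[:,2]>.2);print("red",rd.sum(),W[rd].mean(0),W[rd].min(0),W[rd].max(0))
    wh=(W[:,2]>.16)&(W[:,0]>.74)&(C.max(1)<60);print("ptr",wh.sum(),W[wh].mean(0))
    print(W[wh][:20])
E
```

```text
side base 1006 ((0.698614776134491, -0.03560945391654968), (0.246133953332901, 0.18178056180477142), 78.50044250488281) z 0.017550511675223725
plate 128 [ 0.5255 -0.01    0.0689] dir 1.352653328461343 lo hi [ 0.5126 -0.0552  0.0601] [0.5392 0.0301 0.0758]
platen ((0.7135300040245056, -0.04924720525741577), (0.23182252049446106, 0.15963295102119446), 78.73345947265625)
pad 129 [ 0.6363 -0.1254  0.1162] [ 0.6359 -0.1252  0.1159] ((0.637008547782898, -0.12576769292354584), (0.03625205531716347, 0.037859536707401276), 84.05658721923828)
red 29 [0.7839 0.0554 0.2283] [0.7776 0.047  0.223 ] [0.7912 0.0628 0.2337]
ptr 18 [ 0.7933 -0.0327  0.2115]
[[ 0.8014 -0.0354  0.2123]
 [ 0.7998 -0.0377  0.2109]
 [ 0.7976 -0.0391  0.2104]
 [ 0.7996 -0.0319  0.2123]
 [ 0.7974 -0.0333  0.2117]
 [ 0.7923 -0.0304  0.2158]
 [ 0.7878 -0.0284  0.2189]
 [ 0.7888 -0.0346  0.2133]
 [ 0.7984 -0.0294  0.2112]
 [ 0.7969 -0.0316  0.2097]
 [ 0.7974 -0.037   0.2049]
 [ 0.789  -0.0294  0.2141]
 [ 0.788  -0.0326  0.2117]
 [ 0.7842 -0.0316  0.2136]
 [ 0.7832 -0.0347  0.2113]
 [ 0.8011 -0.0322  0.2042]
 [ 0.7954 -0.0286  0
[... 277 characters left out ...]
242 0.0802]
platen ((0.6954178810119629, -0.056212425231933594), (0.21404443681240082, 0.12558288872241974), 79.20769500732422)
pad 42 [ 0.6467 -0.1233  0.1143] [ 0.6403 -0.118   0.1148] ((0.6630368828773499, -0.11322519183158875), (0.1067693755030632, 0.04676470533013344), 36.14302062988281)
red 19 [0.7851 0.0506 0.2294] [0.7769 0.0438 0.2246] [0.7915 0.0583 0.2339]
ptr 11 [ 0.7912 -0.0337  0.2107]
[[ 0.8004 -0.0328  0.2043]
 [ 0.7969 -0.0358  0.2118]
 [ 0.7965 -0.0299  0.2066]
 [ 0.7962 -0.0328  0.207 ]
 [ 0.7911 -0.0358  0.2181]
 [ 0.7961 -0.0325  0.2004]
 [ 0.7891 -0.0356  0.2158]
 [ 0.7876 -0.0354  0.2125]
 [ 0.7834 -0.0325  0.2156]
 [ 0.7829 -0.0353  0.2162]
 [ 0.7828 -0.0323  0.21  ]]
```

```bash
cat >> h.py <<'E'
np.set_printoptions(precision=4,suppress=True)
YAW=-0.2; O=np.array([0.699,-0.039,0])
PX=np.array([np.cos(YAW),np.sin(YAW),0]);PY=np.array([-np.sin(YAW),np.cos(YAW),0])
def P(x,y,z): return O+x*PX+y*PY+np.array([0,0,z])
def T(target):
    o=get_obs();M=R.from_rotvec(o["eef_rot"]).as_matrix();return M.T@(np.array(target)-o["tool_pos"])*100
def st():
    o=get_obs();M=R.from_rotvec(o["eef_rot"]).as_matrix();d=o["tool_pos"]-O
    print("t",round(o["time_s"],2),"tcp",np.array(o["tool_pos"]),"press",np.array([d@PX,d@PY,d[2]]),"F",np.array(o["ft_force"]),"g",round(o["gripper_width"],4));print(M)
    print("yaw of jaw x rel PY",np.arctan2(M[1,0],M[0,0])-np.arctan2(PY[1],PY[0]))
E
python3 - <<'E'
from h import *
st()
for s in (1,-1):
    tgt=np.c_[s*PY,[0,0,-1],np.cross(s*PY,[0,0,-1])]
    M=R.from_rotvec(get_obs()["eef_rot"]).as_matrix()
    print(s,R.from_matrix(M.T@tgt).as_rotvec(), "target cols\n",tgt)
    for w in (P(-.195,-.01,.2),P(-.165,-.01,.2)): print("world",w,"in final tool axes cm",tgt.T@(w-get_obs()["tool_pos"])*100)
print(P(-.115,-.01,.05),P(-.043,-.102,.117))
E
```

```text
t 1.4 tcp [0.1639 0.629  0.2313] press [-0.6572  0.5483  0.2313] F [-0.559   0.0334  0.9077] g 0.0855
[[ 0.2521 -0.     -0.9677]
 [ 0.9677 -0.      0.2521]
 [-0.     -1.     -0.    ]]
yaw of jaw x rel PY -0.054837837401780165
1 [ 0.     -0.0548 -0.    ] target cols
 [[ 0.1987  0.     -0.9801]
 [ 0.9801  0.      0.1987]
 [ 0.     -1.      0.    ]]
world [ 0.5059 -0.0101  0.2   ] in final tool axes cm [-55.8343   3.13   -46.2188]
world [ 0.5353 -0.016   0.2   ] in final tool axes cm [-55.8343   3.13   -49.2188]
-1 [0.0001 3.0868 0.    ] target cols
 [[-0.1987  0.      0.9801]
 [-0.9801  0.     -0.1987]
 [-0.     -1.      0.    ]]
world [ 0.5059 -0.0101  0.2   ] in final tool axes cm [55.8343  3.13   46.2188]
world [ 0.5353 -0.016   0.2   ] in final tool axes cm [55.8343  3.13   49.2188]
[ 0.5843 -0.026   0.05  ] [ 0.6366 -0.1304  0.117 ]
```

Emit:
play_rows --gripper '[1, 1, 1, 1, 1, 1, 1, 1, 1, 1, 1, 1, 1, 1, 1]' --translation '[[-3, 0, -4.6], [-3, 0, -4.6], [-3, 0, -4.6], [-3, 0, -4.6], [-3, 0, -4.6], [-3, 0, -4.6], [-4.7, 0, -2], [-4.7, 0, -2], [-4.7, 0, -2], [-4.7, 0, -2], [-4.7, 0, -2], [-4.7, 0, -2], [-4.7, 0, -2], [-4.7, 0, -2], [0, 0, 0]]' --rot '[[0, -0.055, 0], [0, 0, 0], [0, 0, 0], [0, 0, 0], [0, 0, 0], [0, 0, 0], [0, 0, 0], [0, 0, 0], [0, 0, 0], [0, 0, 0], [0, 0, 0], [0, 0, 0], [0, 0, 0], [0, 0, 0], [0, 0, 0]]'

```text
time_s: 3.28
tool_pos: [0.479, -0.0087, 0.2317]
eef_rot: [-1.301, -1.056, 1.055]
ft_force: [-0.5, 0.6, 1.0]
gripper_width: -0.0003
```

```bash
python3 - <<'E'
from h import *
st(); print(T(P(-.22,-.01,.21)),T(P(-.22,-.01,.045)))
for n in("side","top"):
    p=capture(n); a=p["img"]; print(n,"tcp px",proj(p,get_obs()["tool_pos"]))
    cv2.imwrite(f"pics/{n}2.png",a[60:300,160:480] if 0 else cv2.resize(a[60:300,160:480],None,fx=2.4,fy=2.4))
E
```

```text
t 3.27 tcp [ 0.479  -0.0087  0.2317] press [-0.2216 -0.014   0.2317] F [-0.4876  0.5995  0.9986] g -0.0003
[[ 0.2051  0.001  -0.9787]
 [ 0.9787 -0.0003  0.2051]
 [-0.0001 -1.     -0.001 ]]
yaw of jaw x rel PY -0.006575822143701782
[ 0.4061  2.175  -0.1588] [ 0.407  18.675  -0.1425]
side tcp px [[336.1509 196.663 ]]
top tcp px [[290.9196 219.5665]]
```

View pics/side2.png

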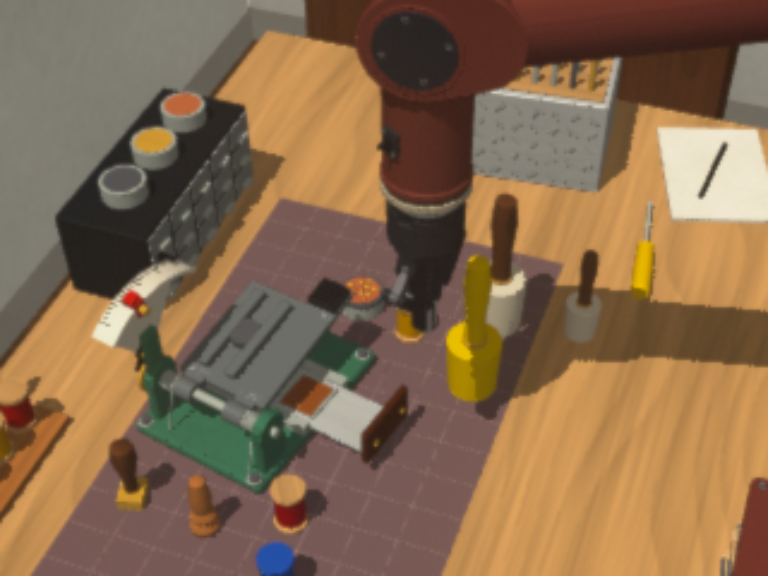

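View pics/top2.png

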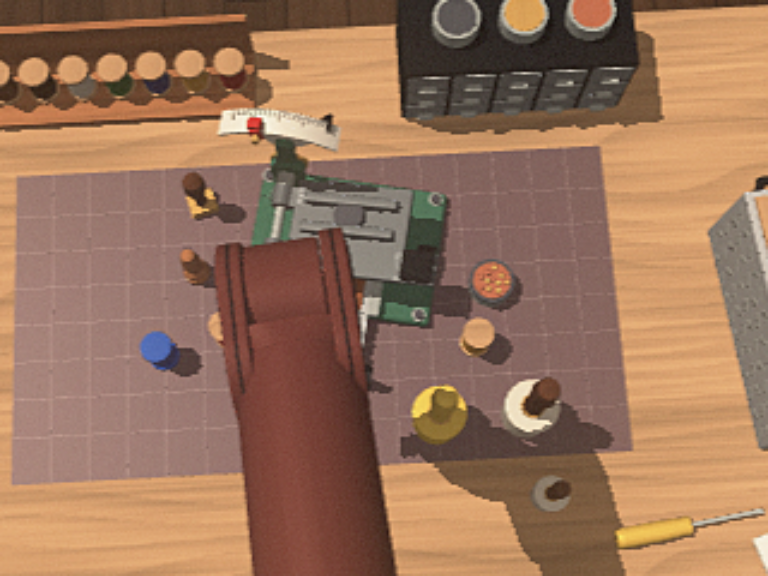

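Emit:
play_rows --gripper '[1, 1, 1, 1, 1, 1, 1, 1, 1, 1, 1, 1]' --translation '[[0.4, 4.5, 0], [0, 5, 0], [0, 5, 0], [0, 3, 0], [0, 1.2, 0], [0, 0, -1.5], [0, 0, -1.5], [0, 0, -1.5], [0, 0, -1.5], [0, 0, -1.2], [0, 0, -0.8], [0, 0, 0]]' --rot '[[0, 0, 0], [0, 0, 0], [0, 0, 0], [0, 0, 0], [0, 0, 0], [0, 0, 0], [0, 0, 0], [0, 0, 0], [0, 0, 0], [0, 0, 0], [0, 0, 0], [0, 0, 0]]'

```text
time_s: 4.88
tool_pos: [0.5585, -0.017, 0.0443]
eef_rot: [-1.298, -1.061, 1.06]
ft_force: [-0.7, 0.5, 0.1]
gripper_width: -0.0001
```

```bash
python3 - <<'E'
from h import *
st()
p=capture("side"); a=p["img"]
for q in ("tray_push",):
  for d in tip_of(p,q)[:2]: print(d["confidence"],np.array(d["point"])*[400,640],unproj(p,d["point"]))
cv2.imwrite(f"pics/side3.png",cv2.resize(a[130:290,170:420],None,fx=3.2,fy=3.2,interpolation=cv2.INTER_CUBIC))
E
```

```text
t 4.88 tcp [ 0.5585 -0.017   0.0443] press [-0.1421 -0.0063  0.0443] F [-0.7391  0.4987  0.0817] g -0.0001
[[ 0.1989  0.0007 -0.98  ]
 [ 0.98   -0.0006  0.1989]
 [-0.0005 -1.     -0.0008]]
yaw of jaw x rel PY -0.00022579012095258477
0.79 [227.68  308.032] [0.5536 0.0044 0.0964]
```

View pics/side3.png

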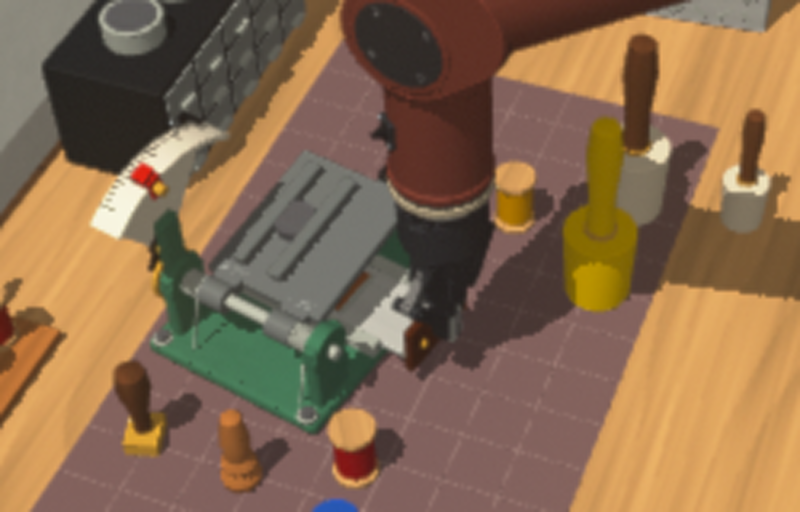

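Emit:
play_rows --gripper '[1, 1, 1]' --translation '[[-0.2, 0, -0.5], [-0.2, 0, -0.5], [0, 0, -0.3]]' --rot '[[0, 0, 0], [0, 0, 0], [0, 0, 0]]'

```text
time_s: 5.35
tool_pos: [0.5698, -0.0232, 0.0443]
eef_rot: [-1.297, -1.06, 1.061]
ft_force: [-1.9, 1.9, 0.0]
gripper_width: 0.0004
```

Emit:
play_rows --gripper '[1, 1]' --translation '[[0, 0, -0.3], [0, 0, -0.2]]' --rot '[[0, 0, 0], [0, 0, 0]]'

```text
time_s: 5.6
tool_pos: [0.5748, -0.0242, 0.0443]
eef_rot: [-1.297, -1.06, 1.061]
ft_force: [-2.0, 1.0, -0.4]
gripper_width: 0.0001
```

Emit:
play_rows --gripper '[1, 1]' --translation '[[0, 0, -0.2], [0, 0, -0.2]]' --rot '[[0, 0, 0], [0, 0, 0]]'

```text
time_s: 5.85
tool_pos: [0.5752, -0.0243, 0.0441]
eef_rot: [-1.291, -1.056, 1.064]
ft_force: [-24.7, 5.5, 21.6]
gripper_width: 0.0001
```

Emit:
play_rows --gripper '[1, 1]' --translation '[[0, 0, -0.2], [0, 0, -0.2]]' --rot '[[0, 0, 0], [0, 0, 0]]'

```text
time_s: 6.1
tool_pos: [0.5751, -0.0243, 0.0435]
eef_rot: [-1.284, -1.051, 1.067]
ft_force: [-43.1, 8.4, 36.2]
gripper_width: 0.0003
```

Emit:
play_rows --gripper '[1, 1, 1, 1, 1, 1]' --translation '[[0, 0, 0.4], [0, 0, 0.6], [0, 0, 1.2], [0, -2, 1.5], [0, -6, 0.5], [0, -6, 0]]' --rot '[[0, 0, 0], [0, 0, 0], [0, 0, 0], [0, 0, 0], [0, 0, 0], [0, 0, 0]]'

```text
time_s: 6.85
tool_pos: [0.5405, -0.0174, 0.1858]
eef_rot: [-1.297, -1.06, 1.061]
ft_force: [1.7, 0.4, 0.4]
gripper_width: -0.0
```

```bash
python3 - <<'E'
from h import *
st()
print(T(P(-.043,-.102,.185)))
p=capture("side"); a=p["img"]
ds=masks_of(p,"tray")[:2]
for d in ds:
    m=d["region"];ok=m&(p["z_map"]>0);rr,cc=np.nonzero(ok);W=np.array([unproj(p,((r+.5)/400,(c+.5)/640),p["z_map"][r,c]) for r,c in zip(rr,cc)])
    D=W-O;Q=np.c_[D@PX,D@PY,W[:,2]];up=Q[(Q[:,2]>.055)&(Q[:,0]<-.08)]
    print(d["confidence"],len(up),up.mean(0) if len(up) else 0,np.percentile(up,[2,98],axis=0) if len(up) else 0)
cv2.imwrite(f"pics/side4.png",cv2.resize(a[130:290,170:420],None,fx=3.2,fy=3.2,interpolation=cv2.INTER_CUBIC))
E
```

```text
t 6.85 tcp [ 0.5405 -0.0174  0.1858] press [-0.1597 -0.0104  0.1858] F [1.7475 0.431  0.4219] g -0.0
[[ 0.1988 -0.0002 -0.98  ]
 [ 0.98   -0.0002  0.1988]
 [-0.0002 -1.      0.0001]]
yaw of jaw x rel PY -8.34803753695379e-05
[ -9.1622   0.0801 -11.6662]
0.77 151 [-0.1126 -0.0086  0.0672] [[-0.1167 -0.0533  0.056 ]
 [-0.1064  0.0331  0.0743]]
```

View pics/side4.png

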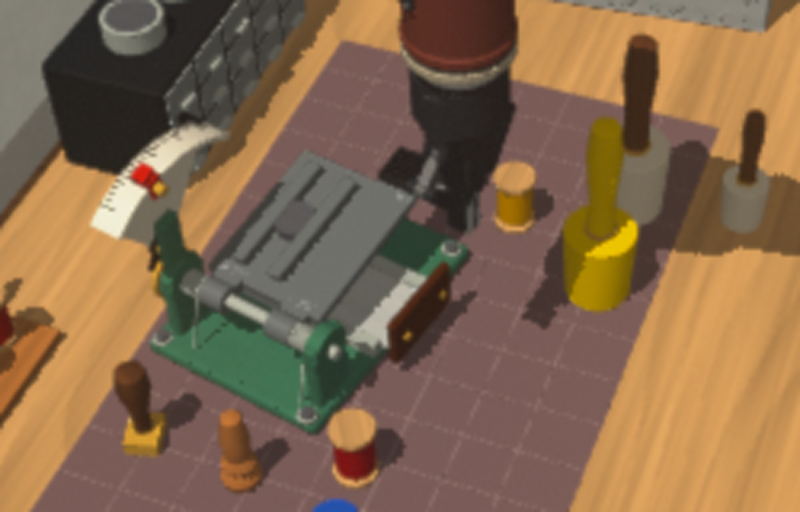

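Emit:
play_rows --gripper '[1, 1, 1, 1, 1, 1, 1]' --translation '[[-2.5, 0, -2.5], [-3, 0, -3.5], [-2.5, 0, -3.5], [-1.2, 0, -2.2], [0, 3, 0], [0, 2.2, 0], [0, 0, 0]]' --rot '[[0, 0, 0], [0, 0, 0], [0, 0, 0], [0, 0, 0], [0, 0, 0], [0, 0, 0], [0, 0, 0]]'

```text
time_s: 7.82
tool_pos: [0.6365, -0.1305, 0.1306]
eef_rot: [-1.295, -1.058, 1.062]
ft_force: [0.1, 0.5, 0.5]
gripper_width: 0.0002
```

```bash
python3 - <<'E'
from h import *
st()
for n,(r0,r1,c0,c1) in dict(side=(130,290,170,420),top=(90,260,220,410)).items():
    p=capture(n); a=p["img"];print(n,proj(p,get_obs()["tool_pos"]), proj(p,get_obs()["tool_pos"])-[c0,r0])
    cv2.imwrite(f"pics/{n}5.png",cv2.resize(a[r0:r1,c0:c1],None,fx=3.2,fy=3.2,interpolation=cv2.INTER_CUBIC))
E
```

```text
t 7.83 tcp [ 0.6365 -0.1305  0.1306] press [-0.0431 -0.1021  0.1306] F [0.0694 0.4603 0.5326] g 0.0002
[[ 0.1987 -0.003  -0.9801]
 [ 0.9801 -0.0001  0.1987]
 [-0.0007 -1.      0.0029]]
yaw of jaw x rel PY -5.148873963012335e-05
side [[297.4717 178.1609]] [[127.4717  48.1609]]
top [[333.7674 169.0143]] [[113.7674  79.0143]]
```

View pics/side5.png

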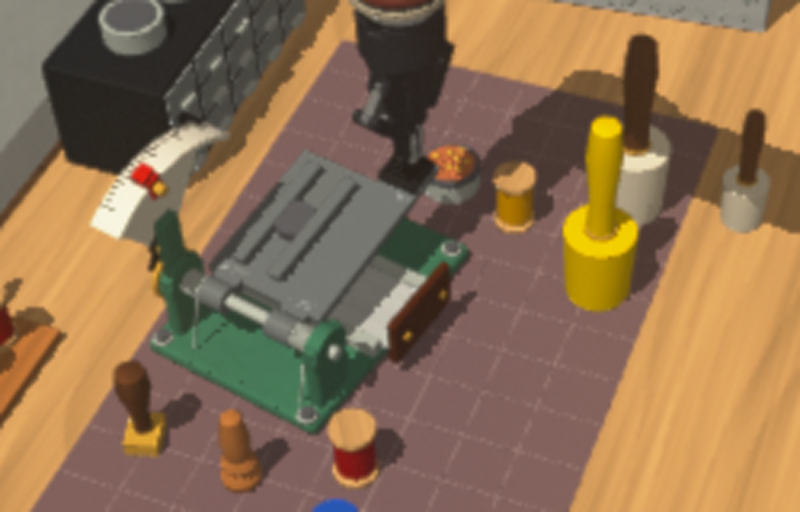

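View pics/top5.png

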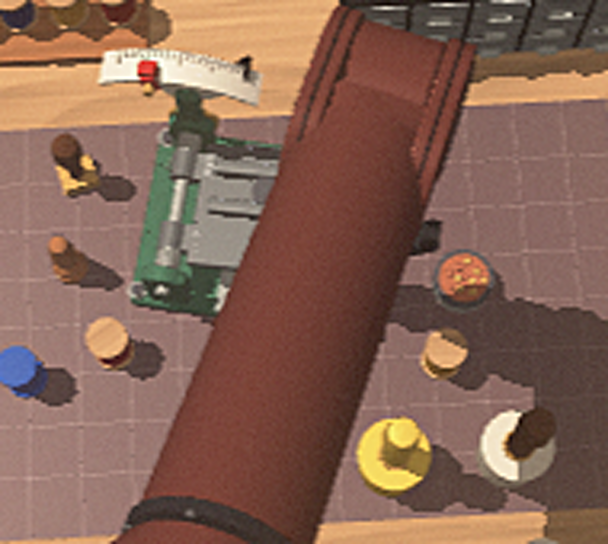

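Emit:
play_rows --gripper '[1, 1, 1, 1, 1, 1, 1, 1]' --translation '[[0, 0.7, 0], [0, 0.4, 0], [0, 0.4, 0], [0, 0.4, 0], [0, 0.4, 0], [0, 0.4, 0], [0, 0.3, 0], [0, 0, 0]]' --rot '[[0, 0, 0], [0, 0, 0], [0, 0, 0], [0, 0, 0], [0, 0, 0], [0, 0, 0], [0, 0, 0], [0, 0, 0]]'

```text
time_s: 8.93
tool_pos: [0.638, -0.1319, 0.1029]
eef_rot: [-1.299, -1.06, 1.06]
ft_force: [-2.3, -2.4, 6.7]
gripper_width: 0.0001
```

```bash
cat > look.py <<'E'
import sys
from h import *
k=sys.argv[1]; st()
ims=[]
for n,(r0,r1,c0,c1) in dict(side=(150,210,185,255),top=(90,130,245,310)).items():
    p=capture(n); a=p["img"]
    ims.append(cv2.resize(a[r0:r1,c0:c1],(560,int(560*(r1-r0)/(c1-c0))),interpolation=cv2.INTER_CUBIC)[:300 if n=="top" else 300])
    # model: pointer blade line & tab at angles
    for j in (0.,.6,.67,.74):
        th=j-.5; X=[P(.108,.085+.121*np.sin(th),.105+.121*np.cos(th))]
        print(n,j,(proj(p,X)-[c0,r0])*560/(c1-c0))
    red=(a[:,:,2].astype(int)>110)&(a[:,:,1]<60)&(a[:,:,0]<60);red[:r0]=0;red[r1:]=0;red[:,:c0]=0;red[:,c1:]=0
    rr,cc=np.nonzero(red);print(n,"red",rr.mean(),cc.mean(),((cc.mean()+.5-c0)*560/(c1-c0),(rr.mean()+.5-r0)*560/(c1-c0)))
    cv2.imwrite(f"pics/{n}_{k}.png",cv2.resize(a[r0:r1,c0:c1],None,fx=560/(c1-c0),fy=560/(c1-c0),interpolation=cv2.INTER_CUBIC))
E
python3 look.py 6
```

```text
t 8.93 tcp [ 0.638  -0.1319  0.1029] press [-0.0413 -0.1032  0.1029] F [-2.2668 -2.4185  6.7278] g 0.0001
[[ 0.1994  0.0009 -0.9799]
 [ 0.9799 -0.0012  0.1994]
 [-0.001  -1.     -0.0012]]
yaw of jaw x rel PY -0.0007877036353169942
side 0.0 [[307.3269 123.3587]]
side 0.6 [[163.7096 215.4955]]
side 0.67 [[147.3119 233.3398]]
side 0.74 [[131.3398 252.4083]]
side red 185.1875 215.3125 (np.float64(246.5), np.float64(285.5))
top 0.0 [[444.9766 122.4615]]
top 0.6 [[229.2461  74.9006]]
top 0.67 [[204.0575  73.0028]]
top 0.74 [[179.4281  71.9408]]
top red 111.71428571428571 265.92857142857144 (np.float64(184.61538461538476), np.float64(191.38461538461533))
```

View pics/side_6.png

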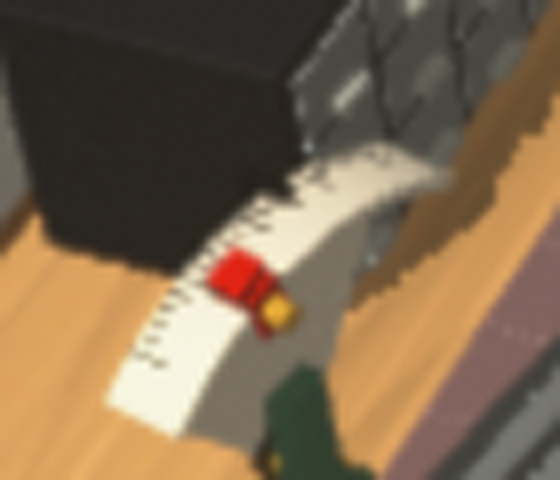

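View pics/top_6.png

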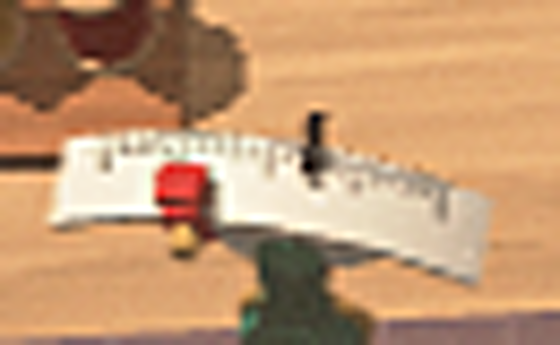

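```bash
python3 - <<'E'
from h import *
p=dict(np.load("top1.npz"));s=560/65
for O_y in(0,-.004):
  for x,r in((.09,.121),(.068,.128)):
    for j in (0.,.35,.4,.6,.65,.7,.75):
        th=j-.5; X=[P(x,.085+r*np.sin(th),.105+r*np.cos(th))+[0,O_y,0]]
        print(O_y,x,j,(proj(p,X)-[245,90])*s)
p=dict(np.load("side1.npz"));s=8
for x,r in((.09,.121),(.068,.128)):
    for j in (0.,.35,.4,.6,.65,.7,.75):
        th=j-.5; X=[P(x,.085+r*np.sin(th),.105+r*np.cos(th))+[0,.003,0]]
        print("side",x,j,(proj(p,X)-[185,150])*s)
E
```

```text
0 0.09 0.0 [[436.4976 173.3299]]
0 0.09 0.35 [[312.418 139.549]]
0 0.09 0.4 [[293.8763 136.0789]]
0 0.09 0.6 [[220.0167 126.091 ]]
0 0.09 0.65 [[201.9256 124.6062]]
0 0.09 0.7 [[184.1003 123.5364]]
0 0.09 0.75 [[166.5972 122.8837]]
0 0.068 0.0 [[435.4538 229.7731]]
0 0.068 0.35 [[302.9474 194.2752]]
0 0.068 0.4 [[283.1432 190.5944]]
0 0.068 0.6 [[204.2834 179.8881]]
0 0.068 0.65 [[184.9796 178.2582]]
0 0.068 0.7 [[165.9663 177.0581]]
0 0.068 0.75 [[147.3042 176.2903]]
-0.004 0.09 0.0 [[448.7641 172.6873]]
-0.004 0.09 0.35 [[324.8042 138.901 ]]
-0.004 0.09 0.4 [[306.2681 135.4307]]
-0.004 0.09 0.6 [[232.4015 125.4435]]
-0.004 0.09 0.65 [[214.3011 123.9593]]
-0.004 0.09 0.7 [[196.4638 122.8901]]
-0.004 0.09 0.75 [[178.9458 122.2382]]
-0.004 0.068 0.0 [[447.8281 229.1235]]
-0.004 0.068 0.35 [[315.4507 193.6199]]
-0.004 0.068 0.4 [[295.6525 189.9389]]
-0.004 0.068 0.6 [[216.7851 179.2332]]
-0.004 0.068 0.65 [[197.4714 177.604 ]]
-0.004 0.068 0.7 [[178.445  176.4046]]
-0.004 0.068 0.75 [[159.7668 175.6377]]
side 0.09 0.0 [[344.995  147.6808]]
side 0.09 0.35 [[262.2755 188.2564]]
side 0.09 0.4 [[250.0997 197.3602]]
side 0.09 0.6 [[201.8961 241.3513]]
side 0.09 0.65 [[190.1534 254.1078]]
side 0.09 0.7 [[178.6076 267.5035]]
side 0.09 0.75 [[167.2954 281.5012]]
side 0.068 0.0 [[400.5477 151.3245]]
side 0.068 0.35 [[313.6742 194.7455]]
side 0.068 0.4 [[300.836  204.4891]]
side 0.068 0.6 [[249.8935 251.5863]]
side 0.068 0.65 [[237.456  265.2466]]
side 0.068 0.7 [[225.2168 279.5921]]
side 0.068 0.75 [[213.215 294.583]]
```

Emit:
play_rows --gripper '[1, 1, 1, 1, 1]' --translation '[[0, 0.3, 0], [0, 0.3, 0], [0, 0.2, 0], [0, 0, 0], [0, 0, 0]]' --rot '[[0, 0, 0], [0, 0, 0], [0, 0, 0], [0, 0, 0], [0, 0, 0]]'

```text
time_s: 9.65
tool_pos: [0.6378, -0.1328, 0.0954]
eef_rot: [-1.3, -1.059, 1.06]
ft_force: [-3.8, -4.8, 10.7]
gripper_width: -0.0002
```

```bash
python3 look.py 7 | grep -v " 0\.[67]"
```

```text
[[ 0.2001  0.001  -0.9798]
 [ 0.9798 -0.002   0.2001]
 [-0.0017 -1.     -0.0014]]
yaw of jaw x rel PY -0.0014121290532012054
side 0.0 [[307.3269 123.3587]]
side red 185.1875 215.3125 (np.float64(246.5), np.float64(285.5))
top 0.0 [[444.9766 122.4615]]
top red 111.71428571428571 265.92857142857144 (np.float64(184.61538461538476), np.float64(191.38461538461533))
```

View pics/top_7.png

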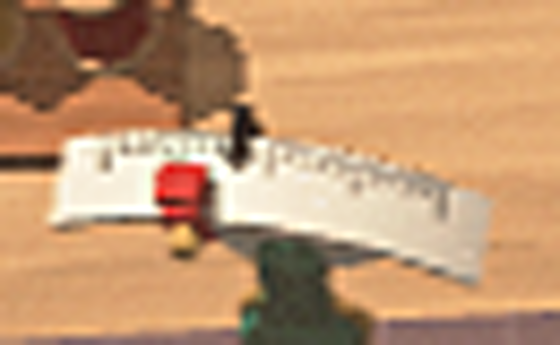

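View pics/side_7.png

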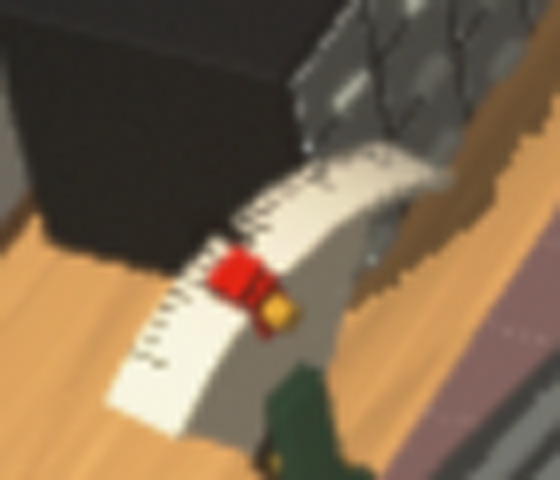

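Emit:
play_rows --gripper '[1, 1, 1, 1]' --translation '[[0, 0.2, 0], [0, 0.15, 0], [0, 0, 0], [0, 0, 0]]' --rot '[[0, 0, 0], [0, 0, 0], [0, 0, 0], [0, 0, 0]]'

```text
time_s: 10.25
tool_pos: [0.6378, -0.1331, 0.0921]
eef_rot: [-1.3, -1.059, 1.06]
ft_force: [-4.0, -5.2, 12.0]
gripper_width: 0.0001
```

```bash
python3 look.py 8 | grep -v " 0\.[67]"
```

```text
[[ 0.2003  0.0011 -0.9797]
 [ 0.9797 -0.0021  0.2003]
 [-0.0019 -1.     -0.0015]]
yaw of jaw x rel PY -0.0016818695039895193
side 0.0 [[307.3269 123.3587]]
side red 184.94285714285715 215.05714285714285 (np.float64(244.4571428571428), np.float64(283.5428571428572))
top 0.0 [[444.9766 122.4615]]
top red 111.66666666666667 265.75 (np.float64(183.07692307692307), np.float64(190.974358974359))
```

View pics/top_8.png

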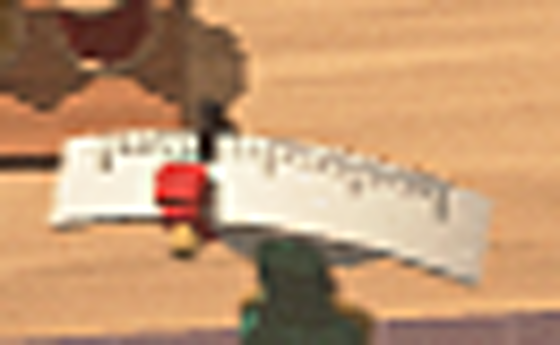

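View pics/side_8.png

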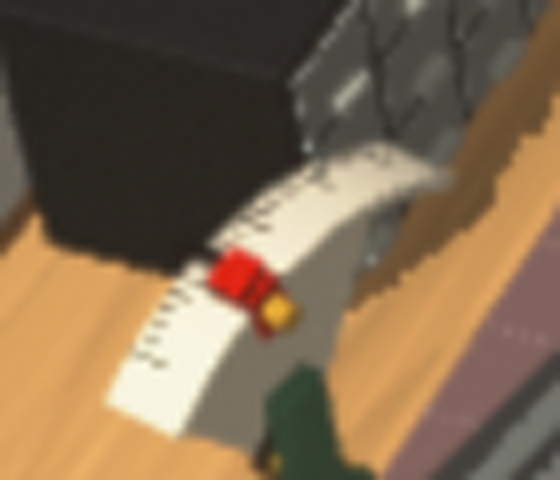

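```bash
cat > meas.py <<'E'
from h import *
import sys
for n,(r0,r1,c0,c1) in dict(side=(150,210,185,255),top=(90,130,245,310)).items():
    ref=np.load(f"{n}1.npz")["img"]; p=capture(n); s=560/(c1-c0)
    d=(ref.astype(int)-p["img"]).sum(2)[r0:r1,c0:c1]   # positive = darker now
    out=cv2.resize(np.clip(128+d/3,0,255).astype(np.uint8),None,fx=s,fy=s,interpolation=cv2.INTER_NEAREST)
    cv2.imwrite(f"pics/d{n}_{sys.argv[1]}.png",out)
    m=d>90
    k,l,stt,ce=cv2.connectedComponentsWithStats(m.astype(np.uint8),connectivity=8)
    for i in range(1,k):
        if stt[i,4]>3:
            w=np.where(l==i,d,0).astype(float);rr,cc=np.nonzero(l==i);ww=w[rr,cc]
            print(n,stt[i],"c,r x scale",((cc+.5)*ww).sum()/ww.sum()*s,((rr+.5)*ww).sum()/ww.sum()*s, "raw", [(int(r),int(c)) for r,c in zip(rr,cc)][:25])
print(get_obs()["time_s"],get_obs()["tool_pos"])
E
python3 meas.py 8
```

```text
side [25 31  3  2  6] c,r x scale 211.33808844507845 256.2910128388017 raw [(31, 25), (31, 26), (31, 27), (32, 25), (32, 26), (32, 27)]
side [63 45  7  8  9] c,r x scale 536.5180467091295 389.7579617834395 raw [(45, 69), (46, 68), (46, 69), (47, 68), (48, 67), (49, 66), (50, 65), (51, 64), (52, 63)]
side [67 55  3  3  4] c,r x scale 547.9381443298969 454.12371134020617 raw [(55, 69), (56, 68), (57, 67), (57, 68)]
top [22 13  5  6 18] c,r x scale 210.67396371744198 139.4395459612851 raw [(13, 24), (13, 25), (14, 23), (14, 24), (14, 25), (14, 26), (15, 23), (15, 24), (15, 25), (15, 26), (16, 23), (16, 24), (17, 23), (17, 24), (18, 22), (18, 23), (18, 24), (18, 25)]
10.45 [ 0.6378 -0.1331  0.0921]
```

View pics/dside_8.png

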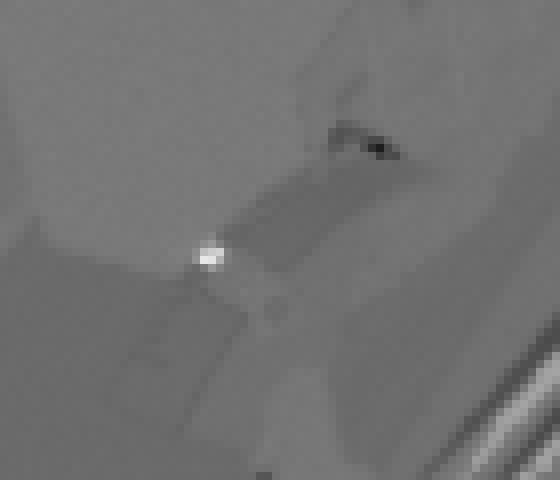

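View pics/dtop_8.png

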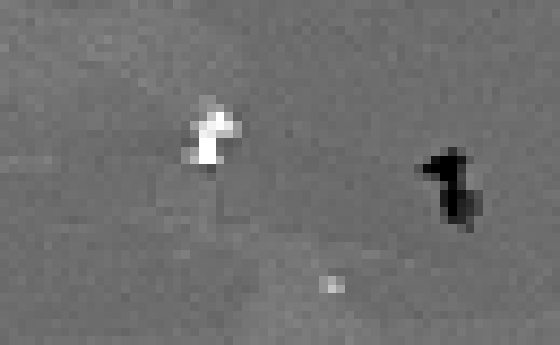

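Emit:
play_rows --gripper '[1, 1, 1]' --translation '[[0, 0.08, 0], [0, 0, 0], [0, 0, 0]]' --rot '[[0, 0, 0], [0, 0, 0], [0, 0, 0]]'

```text
time_s: 10.82
tool_pos: [0.6378, -0.1332, 0.0914]
eef_rot: [-1.3, -1.059, 1.06]
ft_force: [-5.7, -5.0, 12.9]
gripper_width: -0.0002
```

```bash
python3 meas.py 9; python3 look.py 9|grep tcp
```

```text
side [24 31  3  3  6] c,r x scale 205.87826086956522 260.93596837944665 raw [(31, 25), (32, 24), (32, 25), (32, 26), (33, 25), (33, 26)]
side [63 45  7  8  9] c,r x scale 536.7068783068783 389.5238095238095 raw [(45, 69), (46, 68), (46, 69), (47, 68), (48, 67), (49, 66), (50, 65), (51, 64), (52, 63)]
side [67 55  3  3  4] c,r x scale 548.0607594936708 454.00506329113927 raw [(55, 69), (56, 68), (57, 67), (57, 68)]
top [21 12  6  7 25] c,r x scale 203.9384255036429 139.63140884880016 raw [(12, 23), (13, 24), (13, 25), (14, 22), (14, 23), (14, 24), (14, 25), (14, 26), (15, 22), (15, 23), (15, 24), (15, 25), (15, 26), (16, 21), (16, 22), (16, 23), (16, 24), (17, 21), (17, 22), (17, 23), (17, 24), (18, 21), (18, 22), (18, 23), (18, 24)]
top [38 32  2  2  4] c,r x scale 334.7070795491848 285.1104059525112 raw [(32, 38), (32, 39), (33, 38), (33, 39)]
10.925 [ 0.6378 -0.1331  0.0914]
t 10.93 tcp [ 0.6378 -0.1331  0.0914] press [-0.0413 -0.1044  0.0914] F [-4.6088 -5.7955 11.8504] g -0.0001
```

View pics/top_9.png

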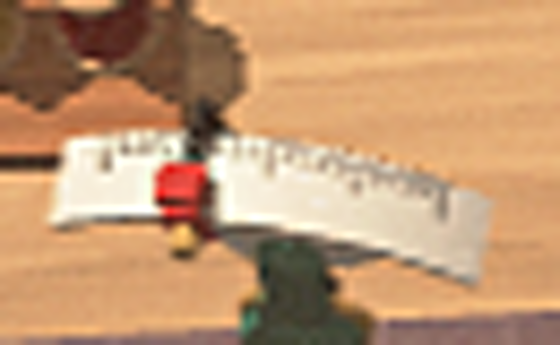

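View pics/side_9.png

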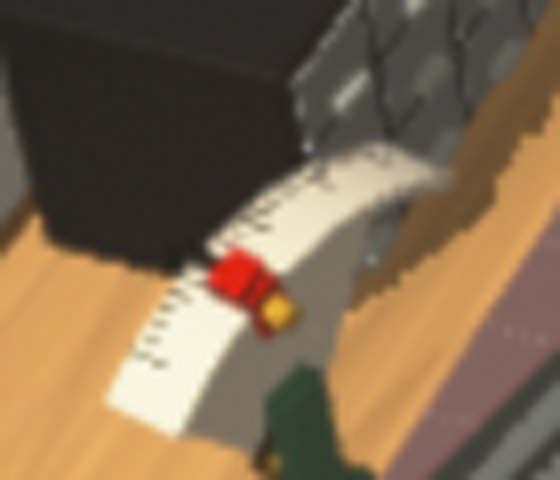

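Emit:
play_rows --gripper '[1, 1, 1, 1, 1, 1, 1, 1, 1]' --translation '[[0, 0.02, 0], [0, 0, 0], [0, 0, 0], [0, 0, 0], [0, 0, 0], [0, 0, 0], [0, 0, 0], [0, 0, 0], [0, 0, 0]]' --rot '[[0, 0, 0], [0, 0, 0], [0, 0, 0], [0, 0, 0], [0, 0, 0], [0, 0, 0], [0, 0, 0], [0, 0, 0], [0, 0, 0]]'

```text
time_s: 12.15
tool_pos: [0.6378, -0.1332, 0.0912]
eef_rot: [-1.3, -1.059, 1.06]
ft_force: [-5.7, -6.7, 13.3]
gripper_width: -0.0001
```

```bash
python3 meas.py 10 | cut -c1-90; python3 look.py 10|grep tcp
```

```text
side [24 31  3  3  6] c,r x scale 205.88272583201268 260.9698890649762 raw [(31, 25), (32,
side [63 45  7  8  9] c,r x scale 536.7713382507903 389.47523709167547 raw [(45, 69), (46,
side [67 55  3  3  4] c,r x scale 548.0607594936708 454.00506329113927 raw [(55, 69), (56,
top [21 13  6  6 23] c,r x scale 202.29521331706303 141.03340777749636 raw [(13, 24), (13,
12.25 [ 0.6378 -0.1332  0.0912]
t 12.25 tcp [ 0.6378 -0.1332  0.0912] press [-0.0413 -0.1045  0.0912] F [-4.8801 -5.1878 13.53  ] g -0.0002
```

View pics/top_10.png

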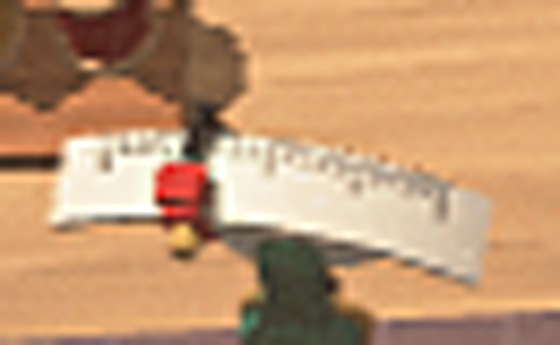

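Emit:
play_rows --gripper '[1, 1, 1, 1, 1, 1, 1, 1, 1, 1]' --translation '[[0, 0.04, 0], [0, 0, 0], [0, 0, 0], [0, 0, 0], [0, 0, 0], [0, 0, 0], [0, 0, 0], [0, 0, 0], [0, 0, 0], [0, 0, 0]]' --rot '[[0, 0, 0], [0, 0, 0], [0, 0, 0], [0, 0, 0], [0, 0, 0], [0, 0, 0], [0, 0, 0], [0, 0, 0], [0, 0, 0], [0, 0, 0]]'

```text
time_s: 13.6
tool_pos: [0.6378, -0.1332, 0.0909]
eef_rot: [-1.3, -1.059, 1.06]
ft_force: [-6.1, -4.8, 15.1]
gripper_width: -0.0
```

```bash
python3 meas.py 11 | cut -c1-90; python3 look.py 11|grep tcp
```

```text
side [24 31  3  4  8] c,r x scale 204.70813397129186 263.0287081339713 raw [(31, 25), (32,
side [63 45  7  8 11] c,r x scale 536.5533039647577 391.2845814977974 raw [(45, 69), (46, 
side [67 55  3  3  4] c,r x scale 548.020253164557 454.0658227848101 raw [(55, 69), (56, 6
top [21 13  6  6 23] c,r x scale 201.67632844330794 140.99041979175587 raw [(13, 23), (13,
13.7 [ 0.6378 -0.1332  0.0909]
t 13.7 tcp [ 0.6378 -0.1332  0.0909] press [-0.0413 -0.1045  0.0909] F [-6.1823 -5.634  14.1786] g 0.0
```

View pics/top_11.png

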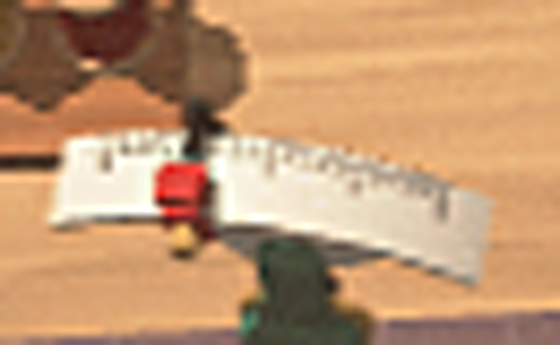

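Emit:
play_rows --gripper '[1, 1, 1, 1, 1, 1, 1, 1, 1, 1, 1, 1]' --translation '[[0, -0.4, 0], [0, -0.6, 0], [0, -0.8, 0], [0, -0.8, 0], [0, -0.8, 0], [0, -1.5, 0], [0, -4, 0], [0, -4, 0], [0, 0, 0], [0, 0, 0], [0, 0, 0], [0, 0, 0]]' --rot '[[0, 0, 0], [0, 0, 0], [0, 0, 0], [0, 0, 0], [0, 0, 0], [0, 0, 0], [0, 0, 0], [0, 0, 0], [0, 0, 0], [0, 0, 0], [0, 0, 0], [0, 0, 0]]'

```text
time_s: 15.3
tool_pos: [0.6373, -0.1305, 0.2175]
eef_rot: [-1.296, -1.06, 1.062]
ft_force: [0.1, -0.2, -0.9]
gripper_width: -0.0005
```

```bash
python3 look.py 12|grep tcp; python3 - <<'E'
from h import *
p=capture("side"); a=p["img"]
for d in masks_of(p,"tray")[:1]:
    m=d["region"];ok=m&(p["z_map"]>0);rr,cc=np.nonzero(ok);W=np.array([unproj(p,((r+.5)/400,(c+.5)/640),p["z_map"][r,c]) for r,c in zip(rr,cc)])
    D=W-O;Q=np.c_[D@PX,D@PY,W[:,2]];up=Q[(Q[:,2]>.055)&(Q[:,0]<-.08)]
    print(d["confidence"],len(up),up.mean(0),np.percentile(up,[2,98],axis=0))
cv2.imwrite("pics/side13.png",cv2.resize(a[130:290,170:420],None,fx=3.2,fy=3.2,interpolation=cv2.INTER_CUBIC))
E
```

```text
t 15.3 tcp [ 0.6373 -0.1305  0.2175] press [-0.0422 -0.102   0.2175] F [ 0.1397 -0.224  -0.9246] g -0.0005
0.92 144 [-0.1125 -0.0061  0.0671] [[-0.117  -0.0517  0.0556]
 [-0.1065  0.0335  0.0759]]
```

View pics/side13.png

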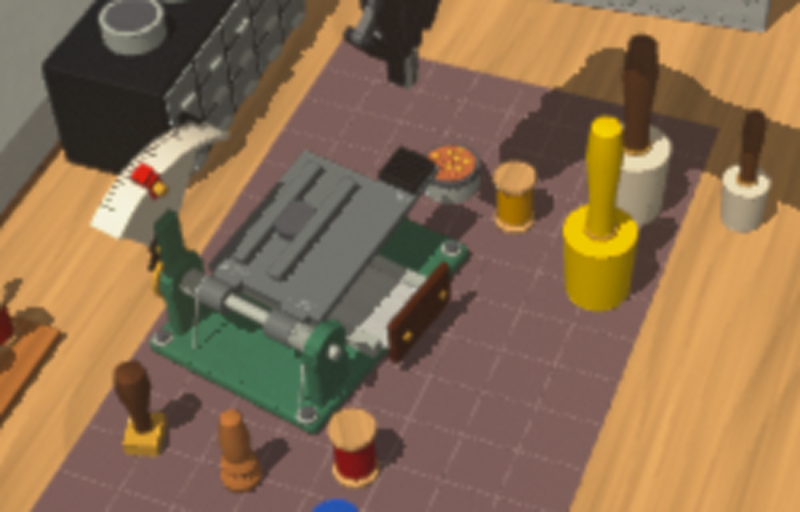

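View pics/top_12.png

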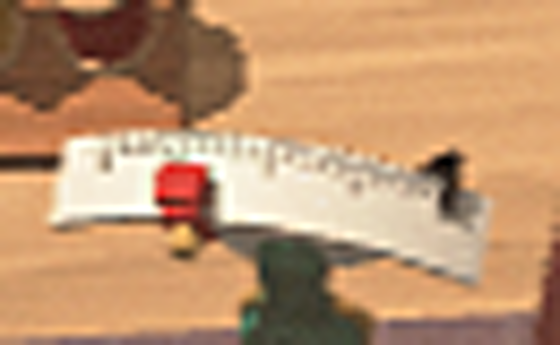

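The platen is back up: the pointer is at its rest place (about 450, 180 in the top crop) and the tab hasn't moved. The tray is home and the loose items stand where they did. I'm handing the job in.

```bash
python3 -c "
from cell import *
print(finish_job())"
```

```text
the job is handed in; nothing more can be done
None
```

I pushed the tray home, pressed the platen to the red tab and held it, then let it spring back up and handed the job in at about 15.4 s of the 45 s.

- **Tray:** I pushed it with the closed fingertips until it met the rear stop. The last push read about 57 N at the wrist, including an unexplained 36 N vertical part; the limit is 120 N. Pictures after the push and at the end put the plate's face about 117 mm from the press origin, against 115 mm nominal.
- **Press:** I went down in steps and stayed level with the tab for about 1.4 s at the final depth, with about 15 N vertically on the finger. The 1.4 s before that was held 0.3 to 0.5 mm higher.
- **How level it was:** The checks disagreed slightly.
    - By the finger's travel, the pointer stood at about 0.70 rad.
    - The last pictures put the pointer at about 0.67 rad and the tab at 0.675 to 0.69 rad.
    - So it was within about 0.02 rad of the tab's middle; the tab reaches about 0.066 rad either side.
- **Release:** In the last pictures, the pointer is back at its rest place and the red tab has not moved. The loose items in view have not moved, and the finger is about 10 cm clear of the pad. The final close-up did not cover the screwdriver.

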